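# Lock the bayonet probe into the test cell and hold it down

## Task

Take the wing-handled probe out of the rack, push its thin rod down the narrow well of the test cell with its two lugs through the two slots, press it in against the spring and twist it a quarter turn clockwise (seen from above) to the stop. The cell reads only while the probe is held fully home, so finish while still gripping the handle and pressing it down, turned to the stop. Leave the round-headed plug and the other things on the bench where they are.

Things in the scene. Friction and masses are not known exactly. Their poses are not given: they have to be found in the camera images.
- probe: Loose bayonet probe (sizes in mm), 105 to 210 g, upright in one of the rack's two holes, z up, the same after a half turn. Origin: on its axis at the underside of its steel collar (30 across, z 0 to 14), which rests on the rack's top at the start. Below the collar: a thin steel rod, 8 across, 60 long, tip tapered. Above it: a flat black wing handle.
- probe_handle (a point): Grip point on the probe's axis, 50 mm above the collar's underside. The wing handle is 44 long along the probe's x, 18 thick along y, from z 26 to 68 mm above the collar's underside, on a neck 18 across: grip it across its thickness, fingertips at z 26 or higher to stay clear of the cell's top.
- probe_lug (a point): Middle of one of the probe's two steel lugs: they stick out of the collar along +x and -x (in the wing's plane) to 22 from the axis, 8 wide (mm), z 3 to 9 above the collar's underside.
- plug: Loose blanking plug standing in the other hole of the rack: the same collar without lugs, round black knob 26 across up to 36 mm above the collar's underside (origin), short rod 28 long. Not needed: leave it alone.
- rack: Fixed aluminium probe rack, 60 (x) by 150 (y) by 75 mm high. Origin on the bench under its centre. Two upright holes, 11 mm wide, on its y axis at y = +38 and -38 mm, through the 30 mm thick top plate; open space below. The probe may stand in either. Rack and cell may change sides of the bench.
- cell: Fixed test cell (sizes in mm), square grey block 100 by 100, 93 high; origin on the bench under the well's axis, z up. Its top is a steel lip plate, z 87 to 93, with a round opening 34 across and two slots. Under the lip is a chamber with a brass spring plate (ring, hole 14 across, top at z 84 at rest) that meets the collar's underside; fully pressed, the collar's underside is at z 72.
- cell_slot (a point): One of the two slots in the lip, at the lip's top (z 93), 17.5 mm from the axis along the cell's +x; the other lies along -x. Each is 13 wide and runs outward from the opening. The lugs pass only with the probe's x axis along the cell's x axis, either way round.
- cell_well (a point): Mouth of the narrow well, on the cell's axis, 70 mm above the bench: 12 mm across, mouth chamfered by 2 mm, floor at z 8 mm.
- cell_lock (a point): Where a lug ends after the quarter turn, under the lip along the cell's -y (the other along +y). Once the collar's underside is below z 78 mm the lugs clear the lip and the probe turns clockwise from above (negative about z) 90 degrees, to fixed stops, the probe's x axis then along the cell's y axis. Stops bar the other direction.
- cell_plate (a joint): Travel of the spring plate in the cell, in m: 0 up at rest, 0.012 fully down at its end stop. The spring pushes up with 4 N at rest, rising 0.7 N per mm to 12.6 N fully down. If the probe is let go after the twist, the spring lifts it until the lugs meet the lip (travel 6 mm).
- weight: Loose brass cylinder 30 mm across, 32 mm high, origin under its centre. Leave alone.
- jar: Loose sample jar 50 mm across, 62 mm high, origin under its centre. Leave alone.
- beaker: Loose white cup 60 mm across, 75 mm high, origin under its centre. Leave alone.
- wrench: Loose small wrench 150 mm long lying on the bench. Leave alone.
Mind the look-alikes: they are no part of the job. Leave any green or orange look-alike of the probe alone.

How it is judged:
On the way, in this order (a step that is already met when the one before it is completed fails the run):
1. the probe's rod is down the well, its lugs in the slots, not yet turned, the spring plate touched (horizontal distance between probe and cell below 0.006 m and value of joint cell_plate above 0.001 m and z of probe in the frame of cell below 0.085 m and angle between the x axis of probe and the x axis of cell, either way round below 0.45 rad), for 0.05 s.
2. the probe is pressed in and turned a quarter turn, lugs under the lip (horizontal distance between probe and cell below 0.006 m and z of probe in the frame of cell below 0.0805 m and angle between the x axis of probe and the y axis of cell, either way round below 0.22 rad), for 0.1 s.
At the end, for the whole second after the job is handed in: The probe is upright (0.1 rad) in the well (6 mm), turned to within 0.22 rad of a full quarter turn from the slots, still gripped by the fingers (over 5 N) and held down so that the spring plate is pressed more than 9 of its 12 mm, at rest (horizontal distance between probe and cell below 0.006 m and z of probe in the frame of cell below 0.076 m and value of joint cell_plate above 0.009 m and angle between the x axis of probe and the y axis of cell, either way round below 0.22 rad and angle between probe's own z axis and vertical below 0.1 rad and contact force between the fingers and probe above 5 N and linear speed of probe below 0.02 m/s); the arm keeps its last pose, push and grip.
It fails at once if the plug, the weight, the jar, the beaker or the wrench is moved by more than 25 mm (distance of any of plug, weight, jar, beaker, wrench from where it was at the start of the episode above 0.025 m).
It also fails if it takes over 50 s, if anything falls off the work surface, if the arm or the gripper's body presses on something with over 40 N, if the wrist force passes 120 N, or if a joint passes its speed limit or range.

## Robot

A 6-joint arm with a two-finger parallel gripper is mounted at the origin on the work surface. World frame = base frame: x ahead of the robot, y to its left, z up, the work surface at z = 0. Lengths are in m, angles in rad, forces in N, time in s.
With the tool pointing down it reaches from about 0.35 to 0.775 m from the base axis. Payload 7.3 kg.
Tool frame: the origin (TCP) lies at the very end of the fingers, on their centre line; the grasp point (between the pads) lies 19 mm behind it (robot.tcp_to_grasp is the z of the grasp point in the tool frame, in m); z points along the fingers, y is the line along which they close (so a half turn about z gives the same grasp; the last joint's range is limited). The gripper opens to 92 mm and grips with 3 to 60 N. Pads are 19 mm wide; open, the fingers measure 130 mm over their backs; the gripper's body (75 mm by 190 mm) begins 47 mm behind the grasp point.
Start: joints at [1.139, 0.342, 1.524, -0, 1.275, -0.146], TCP at [0.148, 0.504, 0.227] pointing down, gripper open.
Joint ranges: [-2.53, 2.53], [-0.77, 2.02], [0.04, 2.7], [-1, 4.14], [0.28, 2.66], [-3.11, 3.11]. Speed limits (rad/s): [2.57, 2.57, 3.14, 3.14, 3.14, 3.14].

## Interface

Orientations are given as [roll, pitch, yaw] about the fixed x, y, z axes, in that order (R = Rz(yaw) Ry(pitch) Rx(roll)).
In Python, from cell import monitor, read_camera, get_calibration, job, robot gives the robot as it stands. The module is installed in compiled form; this text tells all that it offers.
- The arm moves only by the tool send_rows, never from a script. Its argument "targets" is a list of rows, each an object with "translation": the shift along the tool's x, y, z in cm, a list of three; "spin": the turn about the tool's z in degrees; "jaw": the opening, from 0 (shut) to 1 (fully open). A call has exactly 5 rows; each row is the pose to reach, as a shift and turn from the pose commanded when the call began, along the tool's axes at that moment; what a row does not reach only later rows make up. A row lasts 1/10 s, in which the tool goes at most 50 mm and 8.59 degrees, less where a joint would pass 70% of its speed; a pose out of reach is approached as far as the arm can. A call with a gripper value outside its range is refused whole. The fingers move at their own pace and stop on an object; "force" is the grip in N (left out, the last holds). Time passes only in rows, so rows that repeat a pose let the fingers close, or fill a call up. It gives the time, the measured TCP pose, the force, the opening and the grip force at its end, in the units of the state.
- monitor.observe(): the state, without advancing time (a new reading comes with each control period).
- read_camera(name): name is "scene" or "top" or "wrist"; returns (picture, depth): 420x560x3 uint8, red, green, blue; 420x560 float32, m along the optical axis (not along the pixel's ray), 0 where there is no reading.
- get_calibration(name): a dict with "intrinsics" (3x3 intrinsics, pixels), "origin" and "orientation" of the camera in the world; the wrist camera has in their place "hand_eye" (4x4, takes a point from camera to tool coordinates, whose origin is the TCP and whose axes are the flange's). Camera axes: x right, y up, looking along -z (the intrinsics and any distortion apply to the point x, -y, -z); pixel columns grow to the right and rows downward; lengths in m; the calibration is good to about 2 mm. The wrist camera is an equidistant fisheye: a pixel r from the principal point sees the ray r / f radians off the axis. A picture is of the moment at which its call begins: read the wrist's pose just before it. get_calibration takes no time and is no camera call.
- job.hand_in(): hands the job in; it is judged then, once.
The state is a dict: "time": time; "qpos": joint angles; "qvel": joint speeds; "joint_efforts": joint torques, N m; "tool_pos": TCP position; "tool_rot": TCP orientation; "contact_force": force on the tool from outside, world axes, zero at the start; "torque": the same for the moment, N m; "opening": finger opening in m; "grip_force": force on a finger pad.
Only numpy, scipy, OpenCV 4.12 (cv2) and the standard library are available. Lean on these libraries where they do the work, as an engineer would, in place of code of your own. Each camera call takes 0.05 s, during which the arm holds its last target. There are 200 camera calls.

## Working session

There is one attempt and no reset: what is moved stays moved. The work goes in short steps, Python scripts to look and compute and a tool call to move; the robot and the scene stay as the last step left them, time stands still between calls to the robot, and variables do not carry over. Pictures are saved under pics/ and viewed, at most 10 in all, crops included, and the job is handed in when it is done.

Besides the shell and the picture viewer there is one more tool, called after "Request:" as a command line: name --argument value ..., lists and objects as JSON in quotes. send_rows: Moves the arm, as the interface text tells. Its arguments: {"type":"object","properties":{"targets":{"type":"array"},"force":{"type":"number"}},"required":["targets"]}

```bash
mkdir -p pics; cat > h.py <<'E'
import numpy as np, cv2
from scipy.spatial.transform import Rotation as R
from cell import monitor, read_camera, get_calibration, job, robot
def cam(name):
    s=monitor.observe(); rgb,d=read_camera(name); np.savez('pics/'+name+'.npz',rgb=rgb,d=d,p=s['tool_pos'],r=s['tool_rot']); return rgb,d
def save(rgb,f): cv2.imwrite('pics/'+f,cv2.cvtColor(rgb,cv2.COLOR_RGB2BGR))
def rot(o):
    o=np.array(o,float)
    if o.shape==(3,3): return o
    return R.from_euler('xyz',o).as_matrix() if o.size==3 else R.from_quat(o).as_matrix()
def cloud(name,d):
    c=get_calibration(name);K=np.array(c['intrinsics']);h,w=d.shape
    v,u=np.mgrid[:h,:w]
    P=np.stack([(u-K[0,2])/K[0,0]*d,-(v-K[1,2])/K[1,1]*d,-d],-1)
    return P@rot(c['orientation']).T+np.array(c['origin'])
E
python3 - <<'E'
from h import *
print(monitor.observe(), robot.tcp_to_grasp)
for n in('top','scene'):
    print(get_calibration(n)); rgb,d=cam(n); save(rgb,n+'0.png')
print(get_calibration('wrist'))
E
```

```text
{'time': 0.0, 'qpos': array([ 1.13900711e+00,  3.42767163e-01,  1.52500715e+00, -2.81302329e-05,
        1.27540556e+00, -1.45995540e-01]), 'qvel': array([-2.08017338e-04,  3.22170233e-05,  1.97478904e-03, -8.91421754e-04,
        1.03559002e-04, -1.25110543e-03]), 'joint_efforts': array([-1.28937638e-03, -4.31252611e+01, -2.44217134e+01,  7.16993446e-02,
        5.59837196e-02, -9.65028471e-05]), 'tool_pos': array([0.14782036, 0.50333665, 0.22602535]), 'tool_rot': array([-3.14001841e+00, -2.04290620e-04,  2.85580702e+00]), 'contact_force': array([ 0.60190655, -0.33112631, -0.20436364]), 'torque': array([0.04987247, 0.01160381, 0.00512538]), 'grip_force': 0.0, 'opening': 0.09185972975924975} -0.0188
{'intrinsics': array([[388.01567856,   0.        , 273.19451053],
       [  0.        , 388.01567856, 211.44788491],
       [  0.        ,   0.        ,   1.        ]]), 'origin': array([ 0.42238985, -0.00168389,  0.91827192]), 'orientation': array([ 0.19409491, -0.00295823, -1.57244146])}
{'intrinsics': array([[513.49097112,   0.        , 282.16497457],
       [  0.        , 513.49097112, 208.14611765],
       [  0.        ,   0.        ,   1.        ]]), 'origin': array([0.99151004, 0.57660772, 0.9028735 ]), 'orientation': array([ 7.26933867e-01, -5.11369832e-04,  2.52266103e+00])}
{'intrinsics': array([[325.1922621 ,   0.        , 279.63533827],
       [  0.        , 325.1922621 , 211.7791058 ],
       [  0.        ,   0.        ,   1.        ]]), 'hand_eye': array([[ 4.92368273e-04,  9.61626657e-01,  2.74360949e-01,
         7.49007136e-02],
       [ 9.99999501e-01, -2.35142861e-04, -9.70431053e-04,
        -5.34455752e-04],
       [-8.68678350e-04,  2.74361290e-01, -9.61626293e-01,
        -1.58276031e-01],
       [ 0.00000000e+00,  0.00000000e+00,  0.00000000e+00,
         1.00000000e+00]])}
```

View pics/top0.png

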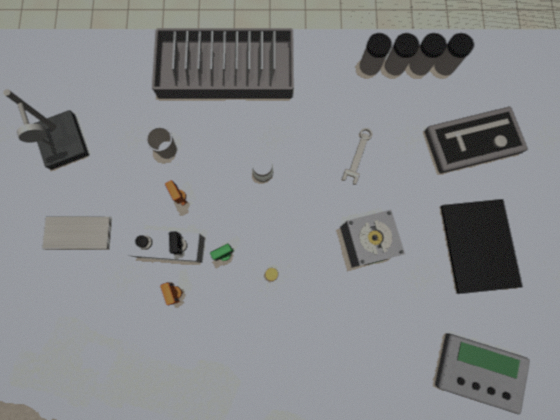

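View pics/scene0.png

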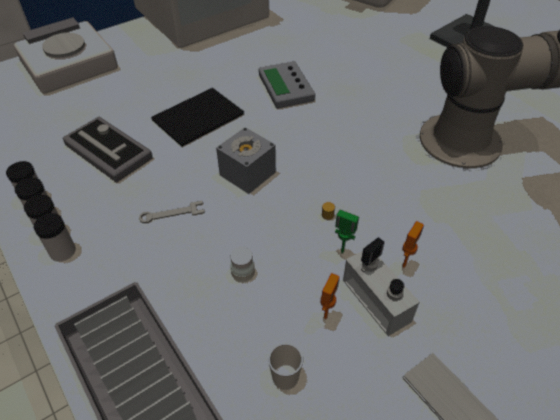

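Top view: the rack is at about (168,247), with the black wing probe at (176,243) and the plug at (143,242). The cell is at (375,237). The orange look-alikes are at (176,192) and (171,293), and the green one at (221,252). Next I'll measure from enlarged crops and depth.

```bash
python3 - <<'E'
from h import *
z=np.load('pics/top.npz');rgb,d=z['rgb'],z['d']
a=cv2.resize(rgb[195:285,330:420],(450,450),interpolation=cv2.INTER_CUBIC)
b=cv2.resize(rgb[215:275,125:215],(0,0),fx=5,fy=5,interpolation=cv2.INTER_CUBIC)
b=cv2.resize(rgb[180:310,125:240],(398,450),interpolation=cv2.INTER_CUBIC)
save(np.clip(np.hstack([a[:,:400],b]).astype(float)*1.4,0,255).astype(np.uint8),'crop1.png')
P=cloud('top',d)
S=np.load('pics/scene.npz');Q=cloud('scene',S['d'])
for nm,C in(('top',P),('scene',Q)):
    m=(C[...,2]>.085)&(C[...,2]<.10)&(abs(C[...,1]+.2)<.15)&(abs(C[...,0]-.36)<.15)
    p=C[m]; r=cv2.minAreaRect((p[:,:2]*1000).astype(np.float32)); print(nm,'cell',r,np.median(p[:,2]),len(p))
    m=(C[...,2]>.12)&(C[...,2]<.16)&(abs(C[...,1]-.22)<.1)&(abs(C[...,0]-.36)<.18)
    n,l,st,ce=cv2.connectedComponentsWithStats(m.astype(np.uint8))
    rgbx=(z if nm=='top' else S)['rgb']
    for i in range(1,n):
        if st[i,4]>15:
            p=C[l==i]; print(nm,ce[i],st[i,4],p.mean(0),p[:,2].max(),rgbx[l==i].mean(0),cv2.minAreaRect((p[:,:2]*1000).astype(np.float32)))
    m=(C[...,2]>.07)&(C[...,2]<.08)&(abs(C[...,1]-.22)<.13)&(abs(C[...,0]-.36)<.05)
    p=C[m]; print('rack',cv2.minAreaRect((p[:,:2]*1000).astype(np.float32)),np.median(p[:,2]))
E
```

```text
top cell ((501.0966491699219, -230.1627197265625), (41.863426208496094, 100.5717544555664), 13.696676254272461) 0.09299450643959639 681
top [174.33870968 242.27016129] 248 [0.5123912  0.19456734 0.14035992] 0.14653852863710604 [38.11290323 37.94758065 38.30645161] ((513.3338623046875, 196.50172424316406), (44.096927642822266, 18.957672119140625), 4.571651935577393)
top [167.61009174 293.45412844] 218 [0.41155775 0.206373   0.12755463] 0.1324844305896694 [135.37155963  97.84862385  56.90825688] ((411.7144775390625, 207.37457275390625), (43.90929412841797, 18.819629669189453), 21.62883949279785)
rack ((402.7933654785156, 195.2818603515625), (14.976633071899414, 5.085284233093262), 10.419995307922363) 0.07450520097590074
scene cell ((489.5172119140625, -225.94061279296875), (41.11171340942383, 108.4542465209961), 0.22039560973644257) 0.092678433957116 378
scene [355.0952381  220.42857143] 42 [0.49185082 0.12484439 0.12670057] 0.13069730033929017 [30.83333333 74.69047619 40.71428571] ((490.55169677734375, 125.5344467163086), (18.33784294128418, 10.142566680908203), 2.1131505966186523)
scene [415.44919786 230.80213904] 187 [0.41396853 0.21339366 0.12743826] 0.13306343372368568 [119.9144385   68.96256684  17.80213904] ((411.849609375, 212.11099243164062), (45.694740295410156, 18.849477767944336), 21.173017501831055)
scene [373.00318471 249.02547771] 314 [0.51769331 0.20371841 0.13788477] 0.1467220638537453 [25.3343949  25.41401274 25.86624204] ((514.5655517578125, 201.45974731445312), (45.21336364746094, 19.392881393432617), 5.025501251220703)
rack ((403.6258239746094, 220.06163024902344), (16.21171760559082, 6.092150688171387), 28.186304092407227) 0.07346842315376279
```

View pics/crop1.png

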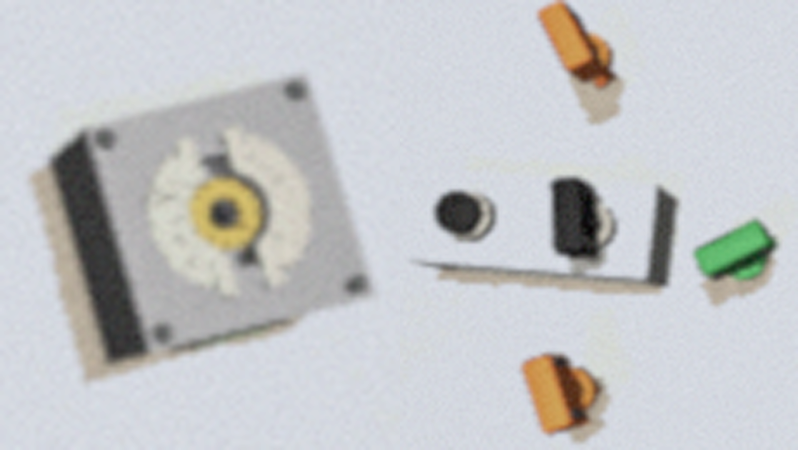

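The crop shows the slots of the cell running along image up/down, tilted about 15° (slots at crop (214,158) and (248,258)). The black wing is nearly upright at (575,218), about 5°. Next I'll refine the cell pose and work out the approach move.

```bash
cat >> h.py <<'E'
def shift(p,yawdeg,s=None):
    s=s or monitor.observe(); M=rot(s['tool_rot']); t=M.T@(np.array(p)-s['tool_pos'])*100
    y0=np.degrees(s['tool_rot'][2]); sp=-((yawdeg-y0+180)%360-180)
    print('at',s['time'],s['tool_pos'],'yaw',y0,'rp',s['tool_rot'][:2]); print('shift cm',t.round(2),'spin',round(sp,2))
def circ(C,rgb): pass
E
python3 - <<'E'
from h import *
for nm in('top','scene'):
    z=np.load(f'pics/{nm}.npz');C=cloud(nm,z['d'])
    m=(C[...,2]>.088)&(C[...,2]<.098)&(abs(C[...,1]+.23)<.11)&(abs(C[...,0]-.5)<.13)
    p=C[m]; print(nm,cv2.minAreaRect((p[:,:2]*1000).astype(np.float32)),np.median(p[:,2]))
    m=(C[...,2]>.078)&(C[...,2]<.0875)&(np.hypot(C[...,0]-.5,C[...,1]+.23)<.03)
    p=C[m]; print('plate',p.mean(0),len(p))
    m=(C[...,2]>.136)&(np.hypot(C[...,0]-.513,C[...,1]-.199)<.05)
    p=C[m]; print('wingtop',p.mean(0),cv2.minAreaRect((p[:,:2]*1000).astype(np.float32)))
shift([.513,.199,.25],185)
E
```

```text
top ((529.4523315429688, -223.75814819335938), (99.99504089355469, 101.5550308227539), 13.696677207946777) 0.0930160427171337
plate [ 0.52022977 -0.22633653  0.0843786 ] 57
wingtop [0.51296665 0.19580584 0.142822  ] ((513.3364868164062, 196.6463165283203), (44.078067779541016, 18.602951049804688), 4.407842636108398)
scene ((529.220703125, -219.31143188476562), (104.59062957763672, 103.51081085205078), 14.052762985229492) 0.09268288012695125
plate [ 0.51862697 -0.22830187  0.08348267] 50
wingtop [0.51594563 0.20227537 0.14259397] ((514.5098266601562, 201.1068878173828), (45.07371139526367, 18.701553344726562), 4.7093915939331055)
at 0.1 [0.14782979 0.50339733 0.22611875] yaw 163.62522013065595 rp [-3.14027226e+00 -2.07280637e-04]
shift cm [-43.62 -18.91  -2.37] spin -21.37
```

Request:
send_rows --targets '[{"translation":[-4,-1.7,-2.4],"spin":-4,"jaw":1},{"translation":[-8.7,-3.8,-2.4],"spin":-8,"jaw":1},{"translation":[-13,-5.6,-2.4],"spin":-12,"jaw":1},{"translation":[-17.4,-7.5,-2.4],"spin":-16,"jaw":1},{"translation":[-21.8,-9.5,-2.4],"spin":-21.4,"jaw":1}]'

```text
time: 0.6
tool_pos: [0.3314, 0.3497, 0.2505]
tool_rot: [-3.142, -0.0, -3.05]
contact_force: [0.4, 1.0, -0.8]
opening: 0.0915
grip_force: 0.0
```

```bash
python3 -c "
from h import *
shift([.513,.199,.25],184.6)"
```

```text
at 0.6 [0.3313994  0.34966543 0.25054503] yaw -174.76828003114713 rp [-3.14152149e+00 -2.32170282e-04]
shift cm [-16.71 -16.66   0.05] spin 0.63
```

Request:
send_rows --targets '[{"translation":[-4.0,-4.0,0],"spin":0.6,"jaw":0.6},{"translation":[-8.0,-8.0,0],"spin":0.6,"jaw":0.6},{"translation":[-12.5,-12.5,0],"spin":0.6,"jaw":0.6},{"translation":[-16.7,-16.7,0],"spin":0.6,"jaw":0.6},{"translation":[-16.7,-16.7,0],"spin":0.6,"jaw":0.6}]'

```text
time: 1.1
tool_pos: [0.5132, 0.1969, 0.2502]
tool_rot: [-3.141, -0.0, -3.066]
contact_force: [-0.6, -0.2, 0.7]
opening: 0.0573
grip_force: 0.0
```

```bash
cat >> h.py <<'E'
def wcloud(d,p,r):
    c=get_calibration('wrist');K=np.array(c['intrinsics']);h,w=d.shape
    v,u=np.mgrid[:h,:w];x=(u-K[0,2]);y=(v-K[1,2]);rr=np.hypot(x,y)+1e-9;th=rr/K[0,0]
    t=np.tan(th);X=np.stack([x/rr*t*d,-y/rr*t*d,-d],-1);H=c['hand_eye']
    return (X@H[:3,:3].T+H[:3,3])@rot(r).T+p
E
python3 - <<'E'
from h import *
shift([.513,.199,.25],184.6)
rgb,d=cam('wrist');save(rgb,'w1.png');z=np.load('pics/wrist.npz')
C=wcloud(d,z['p'],z['r'])
m=(C[...,2]>.134)&(C[...,2]<.15)&(np.hypot(C[...,0]-.513,C[...,1]-.199)<.05)
p=C[m]; print('wingtop',len(p),p.mean(0),cv2.minAreaRect((p[:,:2]*1000).astype(np.float32)))
E
```

```text
at 1.1 [0.51318021 0.19694512 0.25022304] yaw -175.67473339434622 rp [-3.14118377e+00 -3.99973535e-04]
shift cm [0.   0.21 0.02] spin -0.27
wingtop 1072 [0.5102128  0.19832565 0.14255817] ((511.83642578125, 198.220458984375), (44.271846771240234, 18.837499618530273), 4.680972576141357)
```

View pics/w1.png

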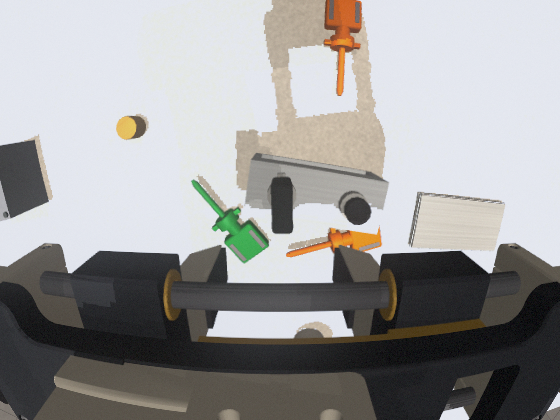

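The wrist view shows the black wing at (283,205), between the fingers and aligned with them. The plug at (357,207) is clear. Descending.

Request:
send_rows --targets '[{"translation":[0.1,0.13,4],"spin":-0.4,"jaw":0.6},{"translation":[0.1,0.13,8],"spin":-0.4,"jaw":0.6},{"translation":[0.1,0.13,11],"spin":-0.4,"jaw":0.6},{"translation":[0.1,0.13,13],"spin":-0.4,"jaw":0.6},{"translation":[0.1,0.13,14.4],"spin":-0.4,"jaw":0.6}]'

```text
time: 1.65
tool_pos: [0.509, 0.2005, 0.1045]
tool_rot: [-3.141, -0.003, -3.057]
contact_force: [0.1, -0.2, 0.1]
opening: 0.0551
grip_force: 0.0
```

Request:
send_rows --force 40 --targets '[{"translation":[0,0,0],"spin":0,"jaw":0.4},{"translation":[0,0,0],"spin":0,"jaw":0.2},{"translation":[0,0,0],"spin":0,"jaw":0.05},{"translation":[0,0,0],"spin":0,"jaw":0.05},{"translation":[0,0,0],"spin":0,"jaw":0.05}]'

```text
time: 2.15
tool_pos: [0.5106, 0.2007, 0.1075]
tool_rot: [3.141, 0.001, -3.057]
contact_force: [1.4, -1.5, -0.0]
opening: 0.0193
grip_force: 0.5
```

Request:
send_rows --targets '[{"translation":[0,0,0],"spin":0,"jaw":0},{"translation":[0,0,0],"spin":0,"jaw":0},{"translation":[0,0,-0.5],"spin":0,"jaw":0},{"translation":[0,0,-2],"spin":0,"jaw":0},{"translation":[0,0,-4],"spin":0,"jaw":0}]'

```text
time: 2.65
tool_pos: [0.51, 0.2002, 0.1462]
tool_rot: [-3.141, -0.002, -3.057]
contact_force: [0.6, -2.0, -2.0]
opening: 0.018
grip_force: 40.0
```

Request:
send_rows --targets '[{"translation":[0,0,-4],"spin":0,"jaw":0},{"translation":[0,0,-8],"spin":0,"jaw":0},{"translation":[0,0,-11.4],"spin":0,"jaw":0},{"translation":[0,-3,-11.4],"spin":0,"jaw":0},{"translation":[0,-7,-11.4],"spin":0,"jaw":0}]'

```text
time: 3.15
tool_pos: [0.5162, 0.1318, 0.262]
tool_rot: [3.14, 0.002, -3.054]
contact_force: [0.4, -0.4, -1.4]
opening: 0.018
grip_force: 40.0
```

```bash
python3 -c "
from h import *
shift([.529,-.222,.26],194)"
```

```text
at 3.15 [0.51618892 0.13184638 0.26197756] yaw -174.98370666927943 rp [3.14025842e+00 2.43256240e-03]
shift cm [  1.82 -35.36   0.15] spin -8.98
```

Request:
send_rows --targets '[{"translation":[0.2,-4,0],"spin":0,"jaw":0},{"translation":[0.4,-8,0],"spin":0,"jaw":0},{"translation":[0.6,-12,0],"spin":0,"jaw":0},{"translation":[0.8,-16,0],"spin":0,"jaw":0},{"translation":[1,-20,0],"spin":0,"jaw":0}]'

```text
time: 3.65
tool_pos: [0.5227, -0.0704, 0.2607]
tool_rot: [3.141, -0.0, -3.057]
contact_force: [0.1, -0.1, -1.9]
opening: 0.0177
grip_force: 40.0
```

Request:
send_rows --targets '[{"translation":[0.2,-4,0],"spin":-2,"jaw":0},{"translation":[0.4,-8,0],"spin":-4,"jaw":0},{"translation":[0.6,-12,0],"spin":-6,"jaw":0},{"translation":[0.8,-15.3,0.1],"spin":-9,"jaw":0},{"translation":[0.8,-15.3,0.1],"spin":-9,"jaw":0}]'

```text
time: 4.15
tool_pos: [0.5275, -0.226, 0.2589]
tool_rot: [3.141, -0.001, -2.903]
contact_force: [0.3, -0.1, -1.3]
opening: 0.0177
grip_force: 40.0
```

```bash
python3 - <<'E'
from h import *
shift([.529,-.222,.26],194)
rgb,d=cam('wrist');save(rgb,'w2.png');z=np.load('pics/wrist.npz')
C=wcloud(d,z['p'],z['r'])
m=(C[...,2]>.088)&(C[...,2]<.098)&(abs(C[...,1]+.22)<.1)&(abs(C[...,0]-.53)<.1)
p=C[m]; print('cell',len(p),cv2.minAreaRect((p[:,:2]*1000).astype(np.float32)))
E
```

```text
at 4.15 [ 0.52745746 -0.22598871  0.25885171] yaw -166.35108330767574 rp [ 3.14146031e+00 -7.70314190e-04]
shift cm [-0.24  0.35 -0.11] spin -0.35
cell 7379 ((527.9842529296875, -222.02517700195312), (100.6518325805664, 100.98825073242188), 13.88426399230957)
```

View pics/w2.png

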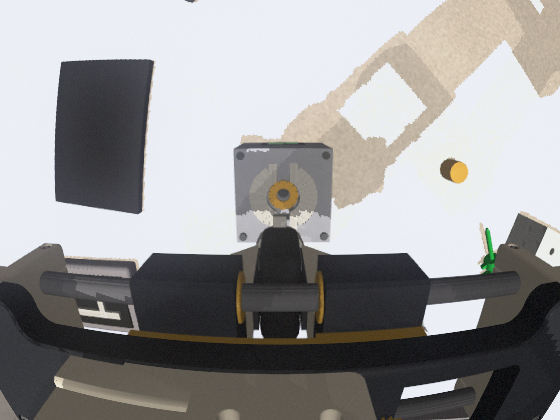

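The wrist view shows the cell squarely aligned, with the well at (283,194). The held probe's lower end is at about (281,225), just in front of it. I'll measure the held probe from the depth data.

```bash
python3 - <<'E'
from h import *
z=np.load('pics/wrist.npz');C=wcloud(z['d'],z['p'],z['r'])
T=(C-z['p'])@rot(z['r'])  # tool coords
dx=np.hypot(T[...,0],T[...,1])<.035
for a in range(-20,100,6):
    m=dx&(T[...,2]>a/1000)&(T[...,2]<(a+6)/1000); p=T[m]*1000
    if len(p)>3: print(a,len(p),'x',np.percentile(p[:,0],[5,50,95]).round(1),'y',np.percentile(p[:,1],[2,50,98]).round(1))
Q=T[:,:,:]; m=(abs(C[...,2]-.084)<.004)&(np.hypot(C[...,0]-.528,C[...,1]+.222)<.02)
c,r=cv2.minEnclosingCircle((C[m][:,:2]*1000).astype(np.float32)); print('plate',c,r,C[m].mean(0),m.sum())
S,_d=read_camera('scene'); save(cv2.resize(S[70:220,190:340],(600,600),interpolation=cv2.INTER_CUBIC),'s2.png')
E
```

```text
-20 348 x [10.4 16.5 20.9] y [-17.    0.7  17.2]
-14 390 x [11.4 12.1 20.9] y [-21.9   0.3  22.3]
-8 268 x [11.  19.2 21. ] y [-17.3   0.5  18. ]
-2 142 x [11.1 20.5 21. ] y [-12.3  -0.2  12.8]
16 53 x [ 3.6  6.4 17.3] y [-13.2  -2.   13.2]
22 209 x [ 5.5 17.3 20.8] y [-13.4   0.3  13.1]
28 23 x [ 3.4  8.6 12.6] y [-14.2  -5.1  13.7]
plate (528.6808471679688, -221.6137237548828) 16.920663833618164 [ 0.52748985 -0.22233516  0.08402393] 561
```

View pics/s2.png

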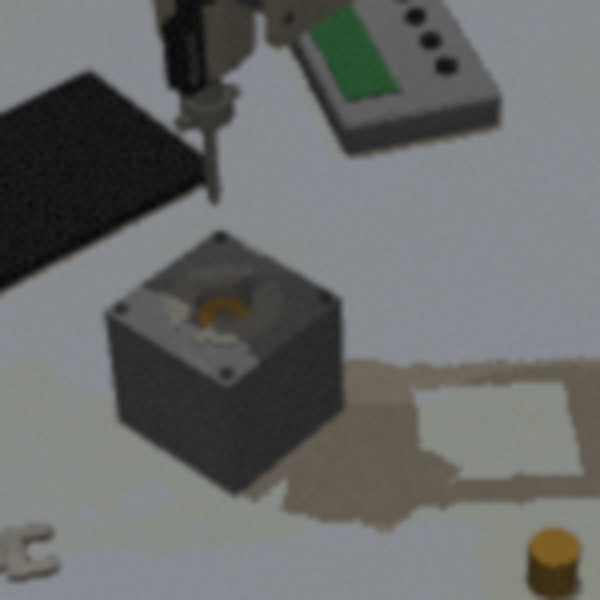

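The scene view shows the probe held straight above the cell, rod tip at crop (215,200) and well at (222,315). In the tool frame the probe axis is at about x −1.1 mm and the collar underside is at z 31 mm.

```bash
python3 -c "
from h import *
shift([.5269,-.2223,.2],193.9)"
```

```text
at 4.25 [ 0.52762069 -0.22236688  0.25917172] yaw -166.28954366183947 rp [ 3.13974749e+00 -3.79900727e-04]
shift cm [0.07 0.01 5.92] spin -0.19
```

Request:
send_rows --targets '[{"translation":[0.07,0,2],"spin":-0.2,"jaw":0},{"translation":[0.07,0,4],"spin":-0.2,"jaw":0},{"translation":[0.07,0,5.5],"spin":-0.2,"jaw":0},{"translation":[0.07,0,5.9],"spin":-0.2,"jaw":0},{"translation":[0.07,0,5.9],"spin":-0.2,"jaw":0}]'

```text
time: 4.75
tool_pos: [0.5272, -0.2213, 0.2006]
tool_rot: [3.14, -0.0, -2.896]
contact_force: [-1.4, -0.3, -0.4]
opening: 0.0179
grip_force: 40.0
```

```bash
python3 - <<'E'
from h import *
shift([.5269,-.2223,.17],193.9)
rgb,d=cam('wrist');z=np.load('pics/wrist.npz');C=wcloud(d,z['p'],z['r'])
m=(C[...,2]>.088)&(C[...,2]<.098)&(abs(C[...,1]+.22)<.1)&(abs(C[...,0]-.53)<.1)
p=C[m]; print('cell',len(p),cv2.minAreaRect((p[:,:2]*1000).astype(np.float32)))
T=(C-z['p'])@rot(z['r'])*1000
m=(np.hypot(T[...,0],T[...,1])<35)&(T[...,2]>10)&(T[...,2]<34);p=T[m]
print('lug/collar x',np.percentile(p[:,0],[50,95,99]),'y',np.percentile(p[:,1],[2,98]))
E
```

```text
at 4.75 [ 0.52723608 -0.22127827  0.20055927] yaw -165.91389285616788 rp [ 3.14046596e+00 -4.82776639e-04]
shift cm [ 0.06 -0.09  3.06] spin 0.19
cell 9174 ((523.1973876953125, -223.1911163330078), (91.02455139160156, 100.83282470703125), 14.017738342285156)
lug/collar x [15.95904882 20.69438034 20.89519876] y [-13.53385804  13.37110729]
```

Request:
send_rows --targets '[{"translation":[0.03,-0.05,1],"spin":0.1,"jaw":0},{"translation":[0.03,-0.05,2],"spin":0.1,"jaw":0},{"translation":[0.03,-0.05,3],"spin":0.1,"jaw":0},{"translation":[0.03,-0.05,4],"spin":0.1,"jaw":0},{"translation":[0.03,-0.05,5],"spin":0.1,"jaw":0}]'

```text
time: 5.3
tool_pos: [0.5269, -0.2231, 0.1496]
tool_rot: [3.141, -0.0, -2.899]
contact_force: [0.1, 0.5, -1.6]
opening: 0.0178
grip_force: 40.0
```

Request:
send_rows --targets '[{"translation":[0,0,0.8],"spin":0,"jaw":0},{"translation":[0,0,1.5],"spin":0,"jaw":0},{"translation":[0,0,2],"spin":0,"jaw":0},{"translation":[0,0,2.4],"spin":0,"jaw":0},{"translation":[0,0,2.7],"spin":0,"jaw":0}]'

```text
time: 5.8
tool_pos: [0.5271, -0.2232, 0.1235]
tool_rot: [-3.142, 0.0, -2.899]
contact_force: [0.3, 0.3, -2.1]
opening: 0.0178
grip_force: 40.0
```

Request:
send_rows --targets '[{"translation":[0,0,0.2],"spin":0,"jaw":0},{"translation":[0,0,0.4],"spin":0,"jaw":0},{"translation":[0,0,0.6],"spin":0,"jaw":0},{"translation":[0,0,0.8],"spin":0,"jaw":0},{"translation":[0,0,1.0],"spin":0,"jaw":0}]'

```text
time: 6.3
tool_pos: [0.5272, -0.2232, 0.1141]
tool_rot: [-3.141, 0.0, -2.899]
contact_force: [-1.4, -0.1, 4.3]
opening: 0.0181
grip_force: 40.0
```

Request:
send_rows --targets '[{"translation":[0,0,0.2],"spin":0,"jaw":0},{"translation":[0,0,0.4],"spin":0,"jaw":0},{"translation":[0,0,0.6],"spin":0,"jaw":0},{"translation":[0,0,0.8],"spin":0,"jaw":0},{"translation":[0,0,0.9],"spin":0,"jaw":0}]'

```text
time: 6.8
tool_pos: [0.5272, -0.2232, 0.1057]
tool_rot: [-3.141, 0.001, -2.899]
contact_force: [-3.6, 1.6, 9.9]
opening: 0.0177
grip_force: 40.0
```

Request:
send_rows --targets '[{"translation":[0,0.02,0.1],"spin":8,"jaw":0},{"translation":[-0.01,0.03,0.1],"spin":16,"jaw":0},{"translation":[-0.01,0.05,0.1],"spin":24,"jaw":0},{"translation":[-0.02,0.06,0.1],"spin":32,"jaw":0},{"translation":[-0.03,0.07,0.1],"spin":40,"jaw":0}]'

```text
time: 7.3
tool_pos: [0.5282, -0.2225, 0.1053]
tool_rot: [3.141, 0.003, 2.681]
contact_force: [-1.8, 1.5, 10.4]
opening: 0.0177
grip_force: 40.0
```

Request:
send_rows --targets '[{"translation":[0,0.02,0],"spin":8,"jaw":0},{"translation":[0,0.03,0],"spin":16,"jaw":0},{"translation":[-0.01,0.05,0],"spin":24,"jaw":0},{"translation":[-0.01,0.06,0],"spin":32,"jaw":0},{"translation":[-0.02,0.07,0.05],"spin":40,"jaw":0}]'

```text
time: 7.8
tool_pos: [0.529, -0.2219, 0.105]
tool_rot: [3.139, 0.002, 1.983]
contact_force: [0.3, 3.3, 11.7]
opening: 0.0176
grip_force: 40.0
```

Request:
send_rows --targets '[{"translation":[0,0,0],"spin":4,"jaw":0},{"translation":[0,0.02,0],"spin":8,"jaw":0},{"translation":[0,0.02,0.05],"spin":10,"jaw":0},{"translation":[0,0.02,0.05],"spin":10,"jaw":0},{"translation":[0,0.02,0.05],"spin":10,"jaw":0}]'

```text
time: 8.3
tool_pos: [0.5294, -0.2217, 0.1046]
tool_rot: [3.138, 0.002, 1.814]
contact_force: [0.4, 2.5, 11.0]
opening: 0.0177
grip_force: 40.0
```

Request:
send_rows --targets '[{"translation":[0,0,0.05],"spin":0,"jaw":0},{"translation":[0,0,0.1],"spin":0,"jaw":0},{"translation":[0,0,0.15],"spin":0,"jaw":0},{"translation":[0,0,0.15],"spin":0,"jaw":0},{"translation":[0,0,0.15],"spin":0,"jaw":0}]'

```text
time: 8.8
tool_pos: [0.5294, -0.2218, 0.1042]
tool_rot: [3.137, 0.003, 1.814]
contact_force: [-1.8, 5.2, 19.8]
opening: 0.0176
grip_force: 40.0
```

```bash
python3 - <<'E'
from h import *
s=monitor.observe();print(s['tool_pos'],s['contact_force'],s['torque'],s['tool_rot'])
rgb,d=cam('wrist');z=np.load('pics/wrist.npz');C=wcloud(d,z['p'],z['r'])
T=(C-z['p'])@rot(z['r'])*1000
m=(np.hypot(T[...,0],T[...,1])<32)&(T[...,2]>-45)&(T[...,2]<-15)&(abs(T[...,1])<9);p=T[m]
print(len(p),'x',np.percentile(p[:,0],[2,50,98]),'z',np.percentile(p[:,2],[1,5,50]),'worldz top',np.percentile(C[m][:,2],[95,99]))
save(rgb[150:400,130:430],'w3.png')
E
```

```text
[ 0.52942814 -0.22178347  0.10421461] [-1.83736871  5.20388633 19.83553772] [ 0.79018614  0.52951484 -0.0364148 ] [3.13728921e+00 2.55744307e-03 1.81383615e+00]
2707 x [-21.2961452   12.02442634  20.10325139] z [-37.17582546 -36.6453178  -35.39943454] worldz top [0.14084921 0.14136396]
```

View pics/w3.png

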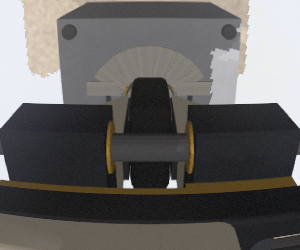

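The wrist view shows the wing at crop (150,130), square to the cell block. The wing top at z 0.1405 puts the collar at about 72.5 mm. The force jump to 20 N shows the plate is on its end stop.

```bash
python3 -c "
from cell import job
print(job.hand_in())"
```

```text
the job is handed in; nothing more can be done
None
```

I handed the job in with the probe in the cell, turned a quarter turn clockwise to the stop, and still gripped at 40 N and pressed onto the spring plate's end stop; the hand-in returned no verdict.

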